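# Pin the belt tensioner and hold its arm wound to the stop

## Robot

A 6-joint arm with a two-finger parallel gripper is mounted at the origin on the work surface. World frame = base frame: x ahead of the robot, y to its left, z up, the work surface at z = 0. Lengths are in m, angles in degrees, forces in N, time in s.
With the tool pointing down it reaches from about 0.275 to 0.825 m from the base axis. Payload 5.2 kg.
Tool frame: the origin (TCP) lies at the very end of the fingers, on their centre line; the grasp point (between the pads) lies 19 mm behind it; z points along the fingers, y is the line along which they close (so a half turn about z gives the same grasp; the last joint's range is limited). The gripper opens to 93 mm and grips with 3 to 60 N. Pads are 15 mm wide; open, the fingers measure 128 mm over their backs; the gripper's body (75 mm by 188 mm) begins 65 mm behind the grasp point.
Start: joints at [65.157, 14.817, 87.949, -0, 77.235, -11.62], TCP at [0.126, 0.535, 0.219] pointing down, gripper open.
Joint ranges: [-179.93, 179.93], [-52.35, 119.4], [10.71, 147.94], [-69.91, 249.91], [12.55, 155.21], [-178.61, 178.61]. Speed limits (degrees/s): [147.25, 147.25, 180, 180, 180, 180].

## Interface

Orientations are given as [roll, pitch, yaw] about the fixed x, y, z axes, in that order (R = Rz(yaw) Ry(pitch) Rx(roll)).
In Python, from plant import arm gives the robot as it stands. The module is installed in compiled form; this text tells all that it offers.
- The arm moves only by the tool send_rows, never from a script. Its argument "targets" is text: rows parted by semicolons, each of 6 numbers parted by spaces: the shift along the tool's x, y, z in cm, then the turn, a rotation vector about the tool's x, y, z in rad. A call has 1 to 20 rows; each row shifts and turns the commanded pose from where the row before left it, along the tool's axes as they then stand; what a row does not reach is not made up. A row lasts 1/12 s, in which the tool goes at most 41.7 mm and 7.16 degrees, less where a joint would pass 70% of its speed; a pose out of reach is approached as far as the arm can. A call with a gripper value outside its range is refused whole. "hand" is the opening, from 0 (shut) to 1 (fully open), set as the call begins (left out, the last holds). The fingers move at their own pace and stop on an object; the grip force is fixed at half the most. Time passes only in rows, so rows that do not move let the fingers close. It gives the time, the measured TCP pose, the force, the opening and the grip force at its end, in the units of the state.
- arm.read_state(): the state, without advancing time (a new reading comes with each control period).
- arm.grab_frame(name): name is "scene" or "top" or "wrist"; returns a dict with "color" (400x640x3 uint8, red, green, blue), "K" (3x3 intrinsics, pixels), "cam_to_world" (4x4, takes a point from camera to world coordinates). Camera axes: x right, y up, looking along -z (the intrinsics and any distortion apply to the point x, -y, -z); pixel columns grow to the right and rows downward; lengths in m; the calibration is good to about 2 mm. A picture is of the moment at which its call begins. There is no depth.
- arm.hand_in(): hands the job in; it is judged then, once.
The state is a dict: "clock": time; "qpos": joint angles; "dq": joint speeds; "tau": joint torques, N m; "position": TCP position; "ee_rot": TCP orientation; "wrist_force": force on the tool from outside, world axes, zero at the start; "ft_torque": the same for the moment, N m; "opening": finger opening in m; "grasp_force": force on a finger pad.
Only numpy, scipy, OpenCV 4.12 (cv2) and the standard library are available. Lean on these libraries where they do the work, as an engineer would, in place of code of your own. Each camera call takes 0.05 s, during which the arm holds its last target. There are 200 camera calls.

## Task

Use the mallet to drive the brass-headed pin of the belt tensioner fully home, so that its spring case cannot turn, then set the mallet back down on the bench beside the bracket without dropping it. Next, with the gripper itself, swing the tensioner's pulley arm away from the fixed idler, against its spring, all the way to its stop, and finish still holding it there, ready for the belt to be slipped on. Leave the other things on the bench where they are.

Things in the scene. Friction and masses are not known exactly. Their poses are not given: they have to be found in the camera images.
- bracket: Cast aluminium accessory-drive bracket, fixed, face up: plate 125 (x) x 215 (y) mm, top 32 mm above the bench. Origin on the bench under the plate's centre, z up. In its frame (mm) the tensioner's dark spring case, radius 33, stands at (10, -10), top 66 above the bench; two steel stop posts, radius 4.5, 78 high, stand 40 from (10, -10) at 128 and 222 degrees (counter-clockwise from +x).
- idler (a point): Top centre of the fixed black grooved idler pulley, radius 25 mm, 78 to 104 mm above the bench (bolt to 111); at (35, 88, 104) mm in the bracket's frame.
- pivot (a point): Top of the arm's pivot bolt, (10, -10, 91) mm in the bracket's frame; the arm turns about the vertical through it.
- tension_arm (a joint): Tensioner arm angle, rad: 0 at rest, 0.873 at the wound stop, growing counter-clockwise from above, away from the idler. Aluminium bar 22 mm wide, 66 to 78 mm above the bench; in the bracket's frame it points from the pivot at 150 degrees at rest, 200 at the stop. At the pulley, 85 mm from the pivot, its spring takes 9 N to start, 16 N to hold at the stop; let go, it flies back.
- pulley_centre (a point): Centre of the free-turning smooth black tensioner pulley (steel and orange middle) at the arm's end: radius 30 mm, 78 to 104 mm above the bench, with a bolt head to 110; the point is 91 mm above the bench. 85 mm from the pivot axis.
- pulley: The same pulley as a body; origin at the centre of its underside, 78 mm above the bench. It turns freely about its own vertical axis.
- drive_pin (a joint): How far the headed steel drive pin has been driven, m: 0 standing 10 mm proud (head's underside to ear), 0.010 fully home with its head on the ear. It starts at 0 to 0.003 and moves straight down. Only friction holds it, about 11 N; it does not spring back.
- pin_top (a point): Centre of the top of the pin's brass head (16 mm across, 6 thick), at (30.5, -66.4) mm in the bracket's frame, in an ear of the spring case: 62 to 59 mm above the bench at the start, 52 mm when home. A mallet face of 20 mm radius centred on it clears the spring case by about 7 mm.
- mallet: Soft-face mallet, 0.36 to 0.58 kg, standing by itself on its red face: head 40 mm across, 70 tall, axis z. Origin at the centre of the red face, z up through the head. The flat-sided wooden handle runs level along -x, its axis 35 mm above the red face, 18 to 150 mm from the head's axis, 22 mm wide (y), 26 high. It balances 8 mm from the head's axis, on the handle side.
- mallet_grip (a point): Middle of the handle's thickness, 40 mm from the head's axis, 35 mm above the red face.
- grease_jar: White jar with a blue lid, radius 33, 70 mm tall; origin under its centre. To be left alone.
- oil_can: Blue can, radius 27, 160 mm tall; origin under its centre. To be left alone.
- spare_pulley: Loose black pulley lying on the bench, radius 30, 26 mm tall; origin under its centre. To be left alone.
- socket: Steel socket standing on the bench, radius 14, 38 mm tall; origin under its centre. To be left alone.
- wrench: Open-ended wrench lying on the bench. To be left alone.
- screwdriver: Screwdriver lying on the bench. To be left alone.
- parts_tray: Steel tray of bolts, 120 x 160 x 30 mm; origin under its centre. To be left alone.

How it is judged:
By the outcome, as a careful person would: the job done as asked, in the order asked, and still so for the second after the job is handed in, while the arm keeps its last pose, push and grip.
It also fails if it takes over 64 s, if anything falls off the work surface, if the arm or the gripper's body presses on something with over 40 N, if the wrist force passes 120 N, or if a joint passes its speed limit or range.

## Working session

There is one attempt and no reset: what is moved stays moved. The work goes in short steps, Python scripts to look and compute and a tool call to move; the robot and the scene stay as the last step left them, time stands still between calls to the robot, and variables do not carry over. Pictures are saved under pics/ and viewed, at most 10 in all, crops included, and the job is handed in when it is done.

Besides the shell and the picture viewer there is one more tool, called in YAML: its name, and indented under it one key for each argument. send_rows: Moves the arm, as the interface text tells. Its arguments: {"type":"object","properties":{"targets":{"type":"string"},"hand":{"type":"number"}},"required":["targets"]}

```bash
mkdir -p pics
python3 - <<'E'
from plant import arm
import cv2, numpy as np
for n in ["scene","top"]:
    f=arm.grab_frame(n); cv2.imwrite(f"pics/{n}0.png",f["color"][:,:,::-1]); print(n,f["K"].round(1).tolist(),f["cam_to_world"].round(4).tolist(),[k for k in f])
print(arm.read_state())
E
```

```text
scene [[441.9, 0.0, 316.8], [0.0, 441.9, 204.3], [0.0, 0.0, 1.0]] [[-0.0312, -0.5973, 0.8014, 1.4092], [0.9995, -0.0203, 0.0238, 0.0395], [0.0021, 0.8018, 0.5976, 0.6952], [0.0, 0.0, 0.0, 1.0]] ['color', 'K', 'cam_to_world']
top [[417.4, 0.0, 316.6], [0.0, 417.4, 207.2], [0.0, 0.0, 1.0]] [[-0.0109, 0.9934, -0.114, 0.475], [-0.9995, -0.0143, -0.0288, -0.021], [-0.0303, 0.1136, 0.9931, 1.0303], [0.0, 0.0, 0.0, 1.0]] ['color', 'K', 'cam_to_world']
{'clock': 0.1, 'qpos': array([ 6.51575305e+01,  1.48562855e+01,  8.80021976e+01, -1.20995660e-03,
        7.72339585e+01, -1.16186040e+01]), 'dq': array([-0.047575  ,  0.02535985, -0.15110608, -0.04893851, -0.02513103,
        0.06224834]), 'tau': array([ 2.54484818e-03, -4.38212550e+01, -2.84646016e+01,  7.20496383e-02,
        3.64343659e-02, -6.81980919e-05]), 'position': array([0.12559106, 0.53498883, 0.21790782]), 'ee_rot': array([-1.79909215e+02, -1.74619146e-02,  1.66776389e+02]), 'wrist_force': array([-0.44805362, -0.9506627 ,  0.55696824]), 'ft_torque': array([-0.01788568,  0.00529433, -0.00884204]), 'grasp_force': 0.0, 'opening': 0.09313764882394622}
```

View pics/top0.png

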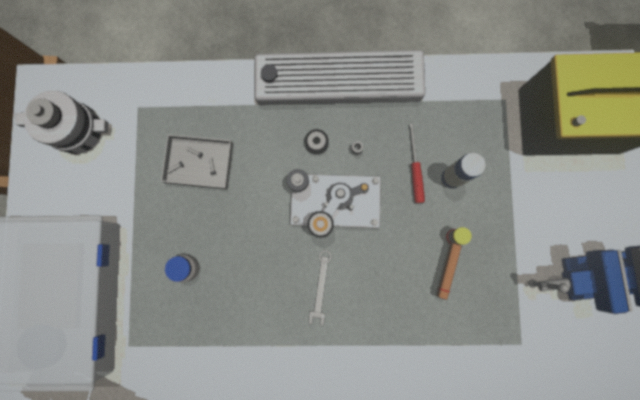

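View pics/scene0.png

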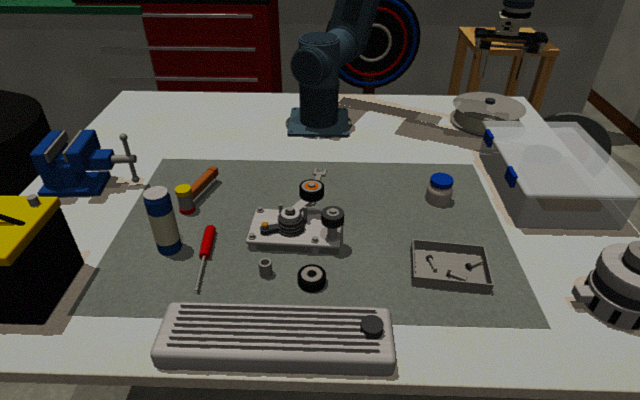

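The top view shows the bracket at about (335,202), its idler at (297,181), tensioner pulley at (320,224) and brass pin at (364,187). The mallet's yellow face is at (461,236), with the handle end at (444,296). In the scene view the yellow face is at (184,190) and the pin at (265,228).

```bash
cat > h.py <<'E'
from plant import arm
import cv2, numpy as np
def grab(n,save=None):
    f=arm.grab_frame(n)
    if save: cv2.imwrite(f"pics/{save}.png",f["color"][:,:,::-1])
    return f
def ray(f,p):
    K,T=f["K"],f["cam_to_world"]
    d=np.array([(p[0]-K[0,2])/K[0,0],-(p[1]-K[1,2])/K[1,1],-1.])
    return T[:3,3],T[:3,:3]@d
def onz(f,p,z):
    o,d=ray(f,p); return o+d*(z-o[2])/d[2]
def tri(a,p,b,q):
    (o,d),(u,e)=ray(a,p),ray(b,q)
    s=np.linalg.lstsq(np.c_[d,-e],u-o,rcond=None)[0]
    x,y=o+d*s[0],u+e*s[1]; return (x+y)/2,np.linalg.norm(x-y)
def blobs(f,lo,hi,box=None,amin=8):
    h=cv2.cvtColor(f["color"],cv2.COLOR_RGB2HSV); m=cv2.inRange(h,np.array(lo),np.array(hi))
    if box: k=np.zeros_like(m); x0,y0,x1,y1=box; k[y0:y1,x0:x1]=1; m=m*k
    n,l,s,c=cv2.connectedComponentsWithStats(m)
    r=[(int(s[i,4]),c[i].round(1).tolist(),s[i,:4].tolist()) for i in range(1,n) if s[i,4]>=amin]
    return sorted(r,reverse=True),l
E
python3 - <<'E'
from h import *
t,s=grab("top"),grab("scene")
for nm,lo,hi,bt,bs in [("yellow",(22,120,90),(34,255,255),(430,215,490,260),(165,170,205,225)),
  ("orange",(4,90,60),(21,255,255),(280,165,390,310),(240,165,350,250)),
  ("handle",(3,90,40),(21,255,255),(420,215,490,310),(165,160,225,225))]:
    print(nm,blobs(t,lo,hi,bt)[0],blobs(s,lo,hi,bs)[0])
a=cv2.resize(t["color"][160:310,270:490],None,fx=3.6,fy=3.6,interpolation=cv2.INTER_CUBIC)
b=cv2.resize(s["color"][155:265,160:360],None,fx=4,fy=4,interpolation=cv2.INTER_CUBIC)
cv2.imwrite("pics/tc.png",a[:,:,::-1]);cv2.imwrite("pics/sc.png",b[:,:,::-1])
E
```

```text
yellow [(45, [462.8, 234.2], [457, 229, 13, 13])] [(120, [182.1, 188.1], [174, 184, 17, 9])]
orange [(93, [320.1, 223.6], [313, 217, 14, 14]), (22, [363.9, 186.9], [362, 185, 5, 5])] [(76, [311.1, 185.5], [304, 180, 15, 10]), (26, [264.5, 223.8], [262, 222, 6, 5])]
handle [(482, [449.4, 270.4], [439, 243, 22, 56])] [(272, [202.8, 178.9], [190, 166, 28, 31]), (12, [185.1, 210.7], [182, 209, 8, 5])]
```

View pics/tc.png

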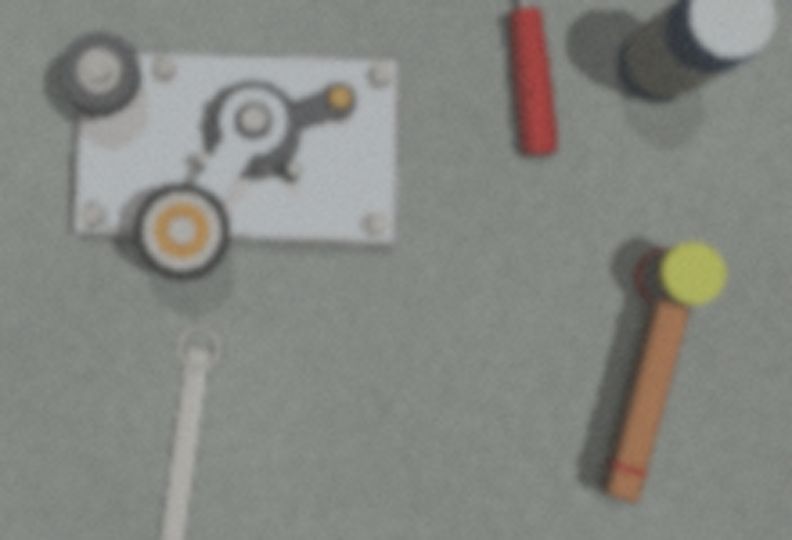

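The crop shows the pulley's orange ring at crop (182,230), the pin at (341,97), the idler at (100,72), the yellow mallet face at (694,273) and the handle running down to (625,495).

Run:
```python
from h import *
t,s=grab("top"),grab("scene")
yt=blobs(t,(22,100,80),(40,255,255),(430,215,490,260))[0][0]; ys=blobs(s,(20,100,80),(40,255,255),(165,170,205,203))[0][0]
print(yt,ys)
c=lambda b:(b[2][0]+b[2][2]/2-.5,b[2][1]+b[2][3]/2-.5)
print("mallet top onz",onz(t,c(yt),.07),"onz scene",onz(s,c(ys),.07), "tri",tri(t,c(yt),s,ys[1]))
pin=tri(t,(363.9,186.9),s,(264.5,223.8)); print("pin",pin,onz(t,(363.9,186.9),.06))
pul=tri(t,(320.1,223.6),s,(311.1,185.5)); print("pulley",pul,onz(t,(320.1,223.6),.104))
idl=onz(t,(297.6,179.8),.108); print("idler",idl)
B,l=blobs(t,(3,90,40),(21,255,255),(420,215,490,310))
lab=l[int(B[0][1][1]),int(B[0][1][0])]; yx=np.argwhere(l==lab)
P=np.array([onz(t,(x,y),.048)[:2] for y,x in yx])
r=cv2.minAreaRect((P*1000).astype(np.float32)); print("handle rect",r)
m=P.mean(0); w,v=np.linalg.eigh(np.cov((P-m).T)); d=v[:,1]; d=d*np.sign(d[0]); print("axis",m,d,np.degrees(np.arctan2(d[1],d[0])), ((P-m)@d).min(),((P-m)@d).max())
# bracket fit: pin, idler, pulley(at rest 150deg) -> 2D rigid
A=np.array([[30.5,-66.4],[35,88],[10+85*np.cos(np.radians(150)),-10+85*np.sin(np.radians(150))]])/1000
W=np.array([pin[0][:2],idl[:2],pul[0][:2]])
a,b=A-A.mean(0),W-W.mean(0); th=np.arctan2((a[:,0]*b[:,1]-a[:,1]*b[:,0]).sum(),(a*b).sum())
R=np.array([[np.cos(th),-np.sin(th)],[np.sin(th),np.cos(th)]]);o=W.mean(0)-R@A.mean(0)
print("bracket",o,np.degrees(th),"res mm",((A@R.T+o-W)*1000).round(1).tolist(),"pivot",R@[.01,-.01]+o)
for nm,p in [("wrench",(320,290)),("sd",(418,185))]: print(nm,onz(t,p,0))
```

```text
(218, [461.7, 235.7], [454, 228, 17, 17]) (126, [182.3, 188.1], [174, 184, 17, 9])
mallet top onz [ 0.51457635 -0.32319562  0.07      ] onz scene [ 0.51414829 -0.32279568  0.07      ] tri (array([ 0.51446699, -0.32256542,  0.07004721]), np.float64(0.0011908846050091312))
pin (array([ 0.6329502 , -0.10353613,  0.05811473]), np.float64(0.001861155450001792)) [ 0.63275055 -0.10430369  0.06      ]
pulley (array([ 0.54438283, -0.00064878,  0.10559454]), np.float64(0.0016773911523700847)) [ 0.54454918 -0.00145259  0.104     ]
idler [0.64343726 0.04780865 0.108     ]
handle rect ((436.819580078125, -297.2911682128906), (20.489553451538086, 128.54771423339844), 72.46395111083984)
axis [ 0.43598698 -0.29713447] [ 0.95215392 -0.30561889] -17.795401469792857 -0.0634124293425925 0.06512961966073967
bracket [ 0.60544002 -0.03677531] -2.7170068179981435 res mm [[-0.2, -1.0], [1.1, 1.7], [-0.9, -0.6]] pivot [ 0.61495475 -0.0472381 ]
wrench [0.39071008 0.00291151 0.        ]
sd [ 0.64514661 -0.24343725  0.        ]
```

send_rows:
  targets: "-2.39 -3.11 0 0 0 0;-2.39 -3.11 0 0 0 0;-2.39 -3.11 0 0 0 0;-2.39 -3.11 0 0 0 0;-2.39 -3.11 0 0 0 0;-2.39 -3.11 0 0 0 0;-2.39 -3.11 0 0 0 0;-2.39 -3.11 0 0 0 0;-2.39 -3.11 0 0 0 0;-2.39 -3.11 0 0 0 0;-2.39 -3.11 0 0 0 0;-2.39 -3.11 0 0 0 0"
  hand: 1

```text
clock: 1.3
position: [0.3198, 0.1048, 0.219]
ee_rot: [180.0, 0.1, 166.8]
wrist_force: [0.2, 0.6, 0.2]
opening: 0.0932
grasp_force: 0.0
```

send_rows:
  targets: "-2.39 -3.11 0 0 0 0;-2.39 -3.11 0 0 0 0;-2.39 -3.11 0 0 0 0;-2.39 -3.11 0 0 0 0;-2.39 -3.11 0 0 0 0;-2.39 -3.11 0 0 0 0;-2.39 -3.11 0 0 0 0;-2.39 -3.11 0 0 0 0;-2.39 -3.11 0 0 0 0;-2.39 -3.11 0 0 0 0;-2.39 -3.11 0 0 0 0;-2.39 -3.11 0 0 0 0;0 0 0 0 0 0.08;0 0 0 0 0 0;0 0 0 0 0 0;0 0 0 0 0 0"

```text
clock: 2.63
position: [0.5131, -0.3214, 0.2187]
ee_rot: [180.0, -0.0, 162.3]
wrist_force: [0.1, 0.2, -0.0]
opening: 0.0929
grasp_force: 0.0
```

```bash
cat >> h.py <<'E'
def go(p,yaw):
    "remaining move to world p (m), yaw (deg): tool-axis shift in cm, then turn about tool z in rad"
    s=arm.read_state(); r=np.radians(s["ee_rot"][2]); d=(np.array(p)-s["position"])*100
    c,n=np.cos(r),np.sin(r); t=(yaw-s["ee_rot"][2]+180)%360-180
    print("t",round(s["clock"],2),"pos",s["position"].round(4),"rpy",s["ee_rot"].round(2),"q6",s["qpos"][5].round(1),"F",s["wrist_force"].round(1),"open",round(s["opening"],4),"grip",round(s["grasp_force"],1))
    print("shift cm",np.round([c*d[0]+n*d[1],n*d[0]-c*d[1],-d[2]],2),"turn rad",round(-np.radians(t),4))
E
python3 - <<'E'
from h import *
f=grab("wrist","w1")
B,l=blobs(f,(22,100,80),(40,255,255)); print(B[:3])
b=B[0]; c=(b[2][0]+b[2][2]/2-.5,b[2][1]+b[2][3]/2-.5)
print(onz(f,c,.07),onz(f,b[1],.07)); go([.5145,-.3228,.036],162.2)
E
```

```text
[(1017, [319.2, 184.1], [301, 166, 37, 37])]
[ 0.5152787  -0.32425414  0.07      ] [ 0.51545294 -0.32407913  0.07      ]
t 2.68 pos [ 0.5132 -0.3212  0.219 ] rpy [179.99   0.   162.33] q6 -114.9 F [-0.1  0.2  0.9] open 0.0928 grip 0.0
shift cm [-0.17 -0.11 18.3 ] turn rad 0.0024
```

View pics/w1.png

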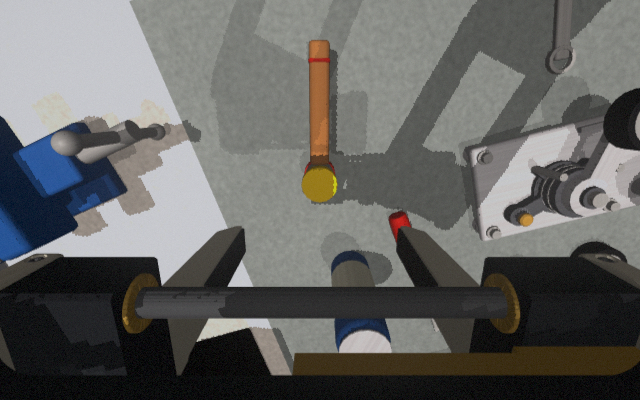

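The wrist view shows the mallet head at (319,184) with its handle straight up in the image. The oil can stands on the head side, at about (350,300).

Run:
```python
from h import *
t=grab("top"); print("can top",onz(t,(472,164),.16),"jar etc"); print("sd butt",onz(t,(419.5,202),.015))
go([.515,-.3237,.036],162.2)
```

```text
can top [ 0.66156683 -0.32324668  0.16      ] jar etc
sd butt [ 0.60072046 -0.24221762  0.015     ]
t 2.73 pos [ 0.5133 -0.3212  0.2192] rpy [-1.8000e+02  2.0000e-02  1.6232e+02] q6 -114.9 F [-0.5  0.6  0.2] open 0.093 grip 0.0
shift cm [-0.24 -0.18 18.32] turn rad 0.0021
```

send_rows:
  targets: "-0.24 -0.18 2 0 0 0;0 0 2.5 0 0 0;0 0 2.5 0 0 0;0 0 2.5 0 0 0;0 0 2.5 0 0 0;0 0 2.5 0 0 0;0 0 2 0 0 0;0 0 1.3 0 0 0;0 0 0.5 0 0 0;0 0 0 0 0 0;0 0 0 0 0 0"

```text
clock: 3.65
position: [0.5156, -0.3247, 0.0366]
ee_rot: [-180.0, 0.1, 162.2]
wrist_force: [-0.4, -0.7, 0.5]
opening: 0.0933
grasp_force: 0.0
```

send_rows:
  targets: "0 0 0 0 0 0;0 0 0 0 0 0;0 0 0 0 0 0;0 0 0 0 0 0;0 0 0 0 0 0;0 0 0 0 0 0;0 0 0 0 0 0;0 0 0 0 0 0;0 0 0 0 0 0;0 0 0 0 0 0;0 0 0 0 0 0;0 0 0 0 0 0"
  hand: 0

```text
clock: 4.65
position: [0.5152, -0.3246, 0.0356]
ee_rot: [180.0, -0.0, 162.2]
wrist_force: [-0.1, 0.2, 0.7]
opening: 0.0392
grasp_force: 30.0
```

send_rows:
  targets: "0 0 -0.5 0 0 0;0 0 -1 0 0 0;0 0 -1.5 0 0 0;0 0 -2 0 0 0;0 0 -2 0 0 0;0 0 -2 0 0 0;0 0 -1.5 0 0 0;0 0 -1 0 0 0;0 0 -0.5 0 0 0;0 0 0 0 0 0;0 0 0 0 0 0"

```text
clock: 5.57
position: [0.5148, -0.3245, 0.155]
ee_rot: [180.0, -0.1, 162.2]
wrist_force: [0.8, -0.3, -5.3]
opening: 0.0393
grasp_force: 30.0
```

Run:
```python
from h import *
f=grab("wrist","w2"); s=grab("scene","s2"); t=grab("top")
go([.633,-.1038,.155],230)
```

```text
t 5.72 pos [ 0.5145 -0.3243  0.1542] rpy [ 1.7994e+02 -1.4000e-01  1.6219e+02] q6 -114.9 F [ 0.6 -0.1 -5.2] open 0.0388 grip 30.0
shift cm [-4.53 24.62 -0.08] turn rad -1.1835
```

View pics/w2.png

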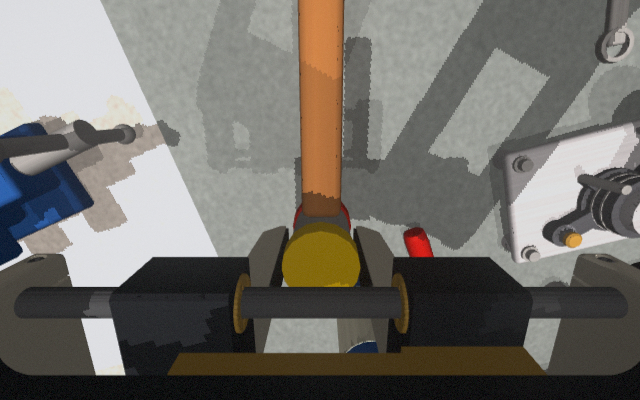

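send_rows:
  targets: "-0.2 1.2 0 0 0 0;-0.4 2.2 0 0 0 0;-0.53 2.8 0 0 0 0;-0.6 3.2 0 0 0 0;-0.6 3.2 0 0 0 0;-0.6 3.2 0 0 0 0;-0.6 3.2 0 0 0 0;-0.5 2.8 0 0 0 0;-0.3 1.8 0 0 0 0;-0.2 1.02 0 0 0 0"

```text
clock: 6.55
position: [0.6342, -0.1005, 0.1548]
ee_rot: [179.9, -0.1, 162.4]
wrist_force: [0.4, 0.5, -5.7]
opening: 0.0395
grasp_force: 30.0
```

send_rows:
  targets: "0 0 0 0 0 -0.04;0 0 0 0 0 -0.08;0 0 0 0 0 -0.11;0 0 0 0 0 -0.11;0 0 0 0 0 -0.11;0 0 0 0 0 -0.11;0 0 0 0 0 -0.11;0 0 0 0 0 -0.11;0 0 0 0 0 -0.11;0 0 0 0 0 -0.11;0 0 0 0 0 -0.1;0 0 0 0 0 -0.06;0 0 0 0 0 -0.02;0 0 0 0 0 0;0 0 0 0 0 0"

```text
clock: 7.8
position: [0.6334, -0.1044, 0.1553]
ee_rot: [180.0, -0.0, -130.3]
wrist_force: [-0.1, 0.2, -6.5]
opening: 0.0391
grasp_force: 30.0
```

Run:
```python
from h import *
f=grab("wrist"); s=grab("scene"); t=grab("top")
print("top",blobs(t,(20,100,80),(40,255,255),(330,150,400,240))[0],blobs(t,(4,90,60),(21,255,255),(340,165,390,210))[0])
print("scene",blobs(s,(20,100,80),(40,255,255),(225,150,320,250))[0])
go([.633,-.1038,.105],230)
a=cv2.resize(s["color"][150:260,200:360],None,fx=3.75,fy=3.75,interpolation=cv2.INTER_CUBIC)
b=f["color"]
a=cv2.copyMakeBorder(a,0,0,0,0,cv2.BORDER_CONSTANT); 
cv2.imwrite("pics/s3.png",a[:,:,::-1])
```

```text
top [] [(110, [384.9, 192.2], [380, 185, 10, 17])]
scene [(107, [261.1, 174.7], [255, 170, 14, 11])]
t 7.95 pos [ 0.6335 -0.1043  0.1556] rpy [ 1.7999e+02 -1.0000e-02 -1.3026e+02] q6 -159.0 F [ 0.3 -0.2 -5.5] open 0.0392 grip 30.0
shift cm [-0.01  0.07  5.06] turn rad -0.0046
```

View pics/s3.png

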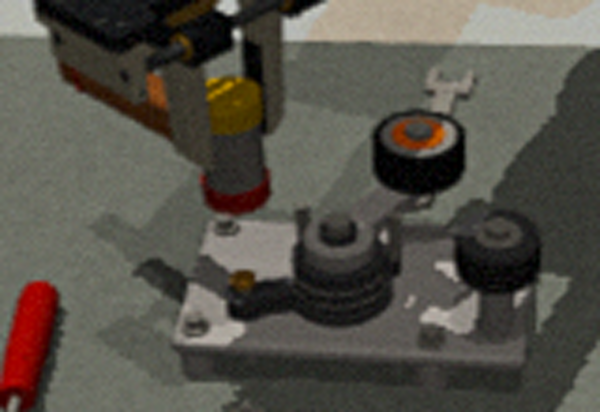

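The scene crop shows the mallet held upright above the pin: red face at crop (236,195), brass head at (242,280). The handle points away from the spring case.

Run:
```python
from h import *
s=grab("scene")
b,l=blobs(s,(0,120,50),(8,255,255),(245,185,285,210)); b2,_=blobs(s,(172,120,50),(180,255,255),(245,185,285,210)); print(b,b2)
w=np.linalg.inv(s["cam_to_world"])
for p in [(.633,-.1035,.12),(.633,-.1035,.06),(.6335,-.1043,.12)]:
    c=w[:3,:3]@np.array(p)+w[:3,3]; print(p,(s["K"]@[c[0],-c[1],-c[2]]/-c[2])[:2])
# red face outer rim extents -> centre column
```

```text
[(74, [262.6, 202.7], [253, 197, 19, 10])] []
(0.633, -0.1035, 0.12) [262.14933607 201.92121389]
(0.633, -0.1035, 0.06) [264.04456231 223.15626194]
(0.6335, -0.1043, 0.12) [261.75600705 202.04904444]
```

send_rows:
  targets: "0 0.05 0.5 0 0 0;0 0 1 0 0 0;0 0 1 0 0 0;0 0 1 0 0 0;0 0 0.8 0 0 0;0 0 0.5 0 0 0;0 0 0.3 0 0 0;0 0 0.2 0 0 0;0 0 0.1 0 0 0;0 0 0.1 0 0 0;0 0 0.1 0 0 0;0 0 0.1 0 0 0;0 0 0 0 0 0"

```text
clock: 9.08
position: [0.6333, -0.104, 0.0987]
ee_rot: [-180.0, 0.0, -130.2]
wrist_force: [0.3, 0.1, -5.3]
opening: 0.039
grasp_force: 30.0
```

send_rows:
  targets: "0 0 0.1 0 0 0;0 0 0.1 0 0 0;0 0 0.1 0 0 0;0 0 0.1 0 0 0;0 0 0 0 0 0;0 0 0 0 0 0"

```text
clock: 9.58
position: [0.6334, -0.1039, 0.0952]
ee_rot: [-180.0, 0.0, -130.2]
wrist_force: [-1.8, 0.4, -0.7]
opening: 0.0391
grasp_force: 30.0
```

send_rows:
  targets: "0 0 0.1 0 0 0;0 0 0.1 0 0 0;0 0 0.1 0 0 0;0 0 0 0 0 0;0 0 0 0 0 0"

```text
clock: 10.0
position: [0.6335, -0.1038, 0.0926]
ee_rot: [-179.9, 0.0, -130.2]
wrist_force: [-2.0, 2.0, 5.3]
opening: 0.039
grasp_force: 30.0
```

send_rows:
  targets: "0 0 0.1 0 0 0;0 0 0.1 0 0 0;0 0 0.1 0 0 0;0 0 0 0 0 0;0 0 0 0 0 0"

```text
clock: 10.42
position: [0.6335, -0.1039, 0.0893]
ee_rot: [-180.0, 0.0, -130.2]
wrist_force: [-1.1, 3.0, 6.2]
opening: 0.0392
grasp_force: 30.0
```

send_rows:
  targets: "0 0 0.1 0 0 0;0 0 0.05 0 0 0;0 0 0 0 0 0;0 0 0 0 0 0"

```text
clock: 10.75
position: [0.6335, -0.1039, 0.0876]
ee_rot: [-180.0, 0.0, -130.2]
wrist_force: [-3.2, 2.5, 4.9]
opening: 0.0394
grasp_force: 30.0
```

send_rows:
  targets: "0 0 0.05 0 0 0;0 0 0.05 0 0 0;0 0 0 0 0 0;0 0 0 0 0 0"

```text
clock: 11.08
position: [0.6336, -0.1039, 0.0873]
ee_rot: [-179.9, 0.0, -130.2]
wrist_force: [-2.7, 3.0, 9.3]
opening: 0.039
grasp_force: 30.0
```

send_rows:
  targets: "0 0 0.05 0 0 0;0 0 0.05 0 0 0;0 0 0 0 0 0;0 0 0 0 0 0"

```text
clock: 11.42
position: [0.6338, -0.1037, 0.0873]
ee_rot: [-179.9, 0.1, -130.2]
wrist_force: [-4.7, 2.6, 14.0]
opening: 0.0396
grasp_force: 30.0
```

send_rows:
  targets: "0 0 0.05 0 0 0;0 0 0.05 0 0 0;0 0 0 0 0 0;0 0 0 0 0 0"

```text
clock: 11.75
position: [0.6339, -0.1036, 0.0872]
ee_rot: [-179.9, 0.1, -130.2]
wrist_force: [-5.4, 4.2, 18.2]
opening: 0.0393
grasp_force: 30.0
```

send_rows:
  targets: "0 0 -0.3 0 0 0;0 0 -0.5 0 0 0;0 0 -1 0 0 0;0 0 -1.5 0 0 0;0 0 -1.5 0 0 0;0 0 -1.2 0 0 0;0 0 -0.6 0 0 0;0 0 0 0 0 0;0 0 0 0 0 0"

```text
clock: 12.5
position: [0.6331, -0.104, 0.1499]
ee_rot: [180.0, -0.0, -130.2]
wrist_force: [0.4, -0.4, -5.1]
opening: 0.0391
grasp_force: 30.0
```

Run:
```python
from h import *
s=grab("scene"); t=grab("top")
print(blobs(s,(4,90,50),(24,255,255),(255,215,275,235))[0], blobs(t,(4,90,50),(24,255,255),(355,178,372,196))[0])
b,l=blobs(s,(0,120,50),(8,255,255),(245,165,285,218)); print(b)
w=np.linalg.inv(s["cam_to_world"])
for z in (.052,.059):
    c=w[:3,:3]@np.array([.633,-.1035,z])+w[:3,3]; print(z,(s["K"]@[c[0],-c[1],-c[2]]/-c[2])[:2])
go([.545,-.205,.145],200)
```

```text
[(31, [264.4, 226.7], [261, 224, 7, 6])] []
[(63, [263.7, 204.7], [255, 198, 17, 11])]
0.052 [264.28709091 225.87367179]
0.059 [264.07500448 223.49735104]
t 12.6 pos [ 0.6325 -0.1038  0.149 ] rpy [ 1.7989e+02 -5.0000e-02 -1.3020e+02] q6 -159.1 F [-0.4 -0.3 -5.1] open 0.0393 grip 30.0
shift cm [13.38  0.15  0.4 ] turn rad 0.5201
```

send_rows:
  targets: "0.6 0 0 0 0 0.02;1.4 0 0 0 0 0.05;2.2 0 0 0 0 0.05;2.6 0 0 0 0 0;2.6 0 0 0 0 0;2.2 0 0 0 0 0;1.2 0 0 0 0 0;0.5 0 0 0 0 0;0 0 0 0 0 0;0 0 0 0 0 0.08;0 0 0 0 0 0.1;0 0 0 0 0 0.1;0 0 0 0 0 0.08;0 0 0 0 0 0.04;0 0 0 0 0 0;0 0 0 0 0 0"

```text
clock: 13.93
position: [0.5389, -0.196, 0.15]
ee_rot: [180.0, 0.0, -159.9]
wrist_force: [0.5, 0.4, -5.7]
opening: 0.0392
grasp_force: 30.0
```

Run:
```python
from h import *
go([.545,-.207,.036],200)
```

```text
t 13.93 pos [ 0.5389 -0.196   0.15  ] rpy [ 1.7999e+02  3.0000e-02 -1.5986e+02] q6 -141.3 F [ 0.5  0.4 -5.7] open 0.0392 grip 30.0
shift cm [-0.2  -1.24 11.4 ] turn rad 0.0025
```

send_rows:
  targets: "-0.1 -0.6 0.5 0 0 0;-0.1 -0.64 1.5 0 0 0;0 0 2 0 0 0;0 0 2 0 0 0;0 0 2 0 0 0;0 0 1.5 0 0 0;0 0 0.8 0 0 0;0 0 0.4 0 0 0;0 0 0.2 0 0 0;0 0 0.2 0 0 0;0 0 0.1 0 0 0;0 0 0 0 0 0;0 0 0 0 0 0"

```text
clock: 15.02
position: [0.5447, -0.208, 0.0389]
ee_rot: [-179.9, 0.0, -160.0]
wrist_force: [-0.3, 0.3, -5.2]
opening: 0.0394
grasp_force: 30.0
```

send_rows:
  targets: "0 0 0.1 0 0 0;0 0 0.1 0 0 0;0 0 0.05 0 0 0;0 0 0.05 0 0 0;0 0 0 0 0 0;0 0 0 0 0 0"

```text
clock: 15.52
position: [0.5445, -0.2077, 0.0356]
ee_rot: [-180.0, 0.0, -160.0]
wrist_force: [-0.4, 1.2, -0.9]
opening: 0.0394
grasp_force: 30.0
```

send_rows:
  targets: "0 0 0.05 0 0 0;0 0 0 0 0 0;0 0 0 0 0 0"

```text
clock: 15.77
position: [0.5448, -0.2077, 0.0356]
ee_rot: [-180.0, 0.1, -160.0]
wrist_force: [-1.7, 3.7, 6.0]
opening: 0.0397
grasp_force: 30.0
```

send_rows:
  targets: "0 0 0 0 0 0;0 0 0 0 0 0;0 0 0 0 0 0;0 0 0 0 0 0;0 0 0 0 0 0;0 0 0 0 0 0"
  hand: 0.65

```text
clock: 16.27
position: [0.5442, -0.2079, 0.0346]
ee_rot: [-180.0, -0.0, -160.0]
wrist_force: [-0.1, -0.3, -0.7]
opening: 0.0601
grasp_force: 0.0
```

send_rows:
  targets: "0 0 -0.3 0 0 0;0 0 -1 0 0 0;0 0 -2 0 0 0;0 0 -2.5 0 0 0;0 0 -2.5 0 0 0;0 0 -2.5 0 0 0;0 0 -2 0 0 0;0 0 -1 0 0 0;0 0 0 0 0 0;0 0 0 0 0 0"

```text
clock: 17.1
position: [0.5443, -0.2078, 0.1729]
ee_rot: [-180.0, 0.0, -160.0]
wrist_force: [-0.2, -0.4, -0.1]
opening: 0.0603
grasp_force: 0.0
```

Run:
```python
from h import *
f=grab("wrist","w4"); t=grab("top")
B=blobs(f,(22,100,80),(40,255,255))[0][:2]; print(B,onz(f,B[0][1],.07))
O=blobs(f,(4,110,60),(21,255,255))[0][:5]; print(O)
print("top",blobs(t,(20,90,80),(40,255,255),(380,200,440,260))[0],blobs(t,(4,90,60),(21,255,255),(300,205,340,245))[0])
go([.5443,-.0011,.16],147.3)
```

```text
[(1400, [321.4, 192.7], [301, 171, 42, 44])] [ 0.54402286 -0.20812449  0.07      ]
[(7690, [410.0, 362.4], [217, 347, 377, 28]), (2685, [321.3, 109.1], [310, 50, 25, 122]), (652, [198.6, 303.5], [190, 274, 24, 59]), (608, [442.6, 300.6], [428, 274, 25, 59]), (494, [321.2, 35.6], [310, 25, 24, 22])]
top [] [(111, [320.4, 223.8], [314, 217, 14, 15])]
t 17.2 pos [ 0.5434 -0.2073  0.1712] rpy [ 1.7988e+02 -1.0000e-01 -1.5999e+02] q6 -141.9 F [-0.2 -0.3  0.2] open 0.0606 grip 0.0
shift cm [-7.14 19.34  1.12] turn rad 0.9199
```

View pics/w4.png

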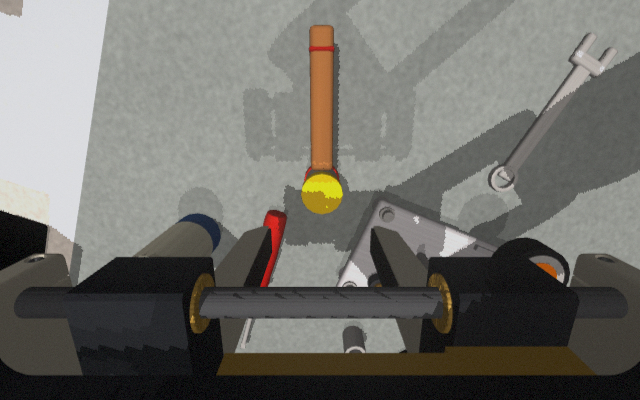

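The mallet stands upright beside the bracket, its face at (321,193), and the screwdriver, can and wrench are clear of it. Next is the pulley.

send_rows:
  targets: "-0.4 1 0 0 0 0;-0.8 2.2 0 0 0 0;-1.1 3 0 0 0 0;-1.2 3.3 0 0 0 0;-1.2 3.3 0 0 0 0;-1.1 3 0 0 0 0;-0.9 2.3 0 0 0 0;-0.44 1.24 0 0 0 0;0 0 0 0 0 0"
  hand: 1

```text
clock: 17.95
position: [0.5442, 0.0014, 0.1718]
ee_rot: [179.9, -0.1, -159.8]
wrist_force: [-0.1, -0.5, 0.4]
opening: 0.0925
grasp_force: 0.0
```

send_rows:
  targets: "0 0 0 0 0 0.04;0 0 0 0 0 0.08;0 0 0 0 0 0.11;0 0 0 0 0 0.11;0 0 0 0 0 0.11;0 0 0 0 0 0.11;0 0 0 0 0 0.11;0 0 0 0 0 0.11;0 0 0 0 0 0.08;0 0 0 0 0 0.06;0 0 0 0 0 0;0 0 0 0 0 0"

```text
clock: 18.95
position: [0.5451, -0.0028, 0.1722]
ee_rot: [-180.0, -0.0, 147.3]
wrist_force: [-0.3, -0.1, -0.0]
opening: 0.0932
grasp_force: 0.0
```

Run:
```python
from h import *
f=grab("wrist","w5")
O=blobs(f,(4,110,60),(21,255,255),(200,80,440,260))[0][:4]; print(O)
for o in O[:1]: print(onz(f,(o[2][0]+o[2][2]/2-.5,o[2][1]+o[2][3]/2-.5),.104))
go([.5443,-.0011,.073],147.3)
```

```text
[(923, [321.3, 202.4], [301, 184, 41, 39])]
[ 0.54466688 -0.00222542  0.104     ]
t 19.0 pos [ 0.5451 -0.0026  0.1723] rpy [-1.7997e+02 -2.0000e-02  1.4735e+02] q6 -69.3 F [ 0.8 -0.5 -0.4] open 0.0929 grip 0.0
shift cm [0.15 0.08 9.93] turn rad 0.001
```

View pics/w5.png

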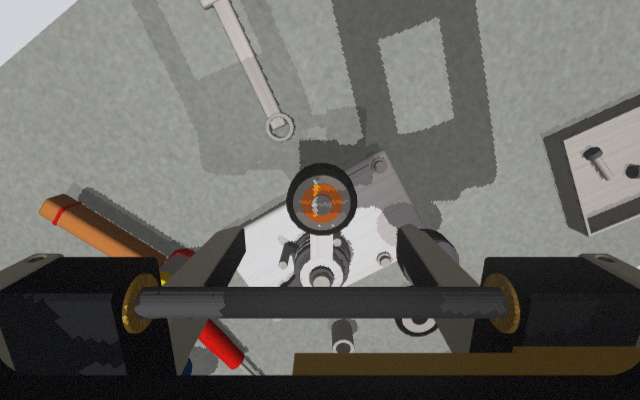

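The wrist view shows the pulley centred at (321,202) and the arm pointing straight at its pivot at (320,278). The fingers clear the idler, so I'll descend and grip.

send_rows:
  targets: "0.1 0.05 1 0 0 0;0 0 2 0 0 0;0 0 2 0 0 0;0 0 2 0 0 0;0 0 1.5 0 0 0;0 0 0.8 0 0 0;0 0 0.5 0 0 0;0 0 0 0 0 0;0 0 0 0 0 0"

```text
clock: 19.75
position: [0.5449, -0.0007, 0.0749]
ee_rot: [180.0, 0.0, 147.3]
wrist_force: [-0.5, 0.4, 0.5]
opening: 0.0928
grasp_force: 0.0
```

send_rows:
  targets: "0 0 0 0 0 0;0 0 0 0 0 0;0 0 0 0 0 0;0 0 0 0 0 0;0 0 0 0 0 0;0 0 0 0 0 0;0 0 0 0 0 0;0 0 0 0 0 0"
  hand: 0

```text
clock: 20.42
position: [0.5442, -0.0014, 0.0749]
ee_rot: [-179.9, -0.0, 147.3]
wrist_force: [-3.2, -4.8, 3.6]
opening: 0.0597
grasp_force: 30.0
```

Run:
```python
from h import *
p=np.array([.6150,-.0472]); a=np.radians(197.3); q=p+.085*np.array([np.cos(a),np.sin(a)]); print(q)
go([*q,.0746],197.3)
```

```text
[ 0.53384533 -0.07247686]
t 20.42 pos [ 0.5442 -0.0014  0.0749] rpy [-179.92   -0.    147.31] q6 -69.1 F [-3.2 -4.8  3.6] open 0.0597 grip 30.0
shift cm [-2.97 -6.54  0.03] turn rad -0.8726
```

send_rows:
  targets: "-0.008 -0.371 0 0 0 -0.0436;-0.008 -0.371 0 0 0 -0.0436;-0.008 -0.371 0 0 0 -0.0436;-0.008 -0.371 0 0 0 -0.0436;-0.008 -0.371 0 0 0 -0.0436;-0.008 -0.371 0 0 0 -0.0436;-0.008 -0.371 0 0 0 -0.0436;-0.008 -0.371 0 0 0 -0.0436;0 0 0 0 0 0"

```text
clock: 21.17
position: [0.5336, -0.0252, 0.0749]
ee_rot: [179.7, 0.0, 167.4]
wrist_force: [2.1, 11.0, 2.2]
opening: 0.0596
grasp_force: 30.0
```

```bash
cat >> h.py <<'E'
def armst():
    s=arm.read_state(); d=s["position"][:2]-np.array([.6150,-.0472]); F=s["wrist_force"]
    a=np.arctan2(d[1],d[0]); u=d/np.linalg.norm(d)
    print("ang",np.degrees(a)%360-147.3,"rad",np.linalg.norm(d)*1e3,"yawturn",s["ee_rot"][2]%360-147.3,"F radial",F[:2]@u,"tang",F[0]*-u[1]+F[1]*u[0],"Fz",F[2],"grip",s["grasp_force"],s["opening"],s["clock"],s["ft_torque"].round(2))
E
python3 -c "from h import *; armst()"
```

```text
ang 17.56917435209678 rad 84.3006719419441 yawturn 20.063247149676897 F radial 0.8484949867582694 tang -11.180148975586624 Fz 2.2128063243465226 grip 29.99941885471344 0.05961588371526013 21.1667 [ 1.57 -0.16 -0.02]
```

send_rows:
  targets: "-0.008 -0.371 0 0 0 -0.0436;-0.008 -0.371 0 0 0 -0.0436;-0.008 -0.371 0 0 0 -0.0436;-0.008 -0.371 0 0 0 -0.0436;-0.008 -0.371 0 0 0 -0.0436;-0.008 -0.371 0 0 0 -0.0436;-0.008 -0.371 0 0 0 -0.0436;-0.008 -0.371 0 0 0 -0.0436;-0.008 -0.371 0 0 0 -0.0436;-0.008 -0.371 0 0 0 -0.0436;0 0 0 0 0 0;0 0 0 0 0 0"

```text
clock: 22.17
position: [0.5317, -0.0606, 0.0748]
ee_rot: [179.6, -0.0, -167.8]
wrist_force: [-4.2, 13.2, 8.1]
opening: 0.0597
grasp_force: 30.0
```

```bash
python3 -c "from h import *; armst()"
```

```text
ang 41.846755777677686 rad 84.35842827631555 yawturn 44.94170649629598 F radial 2.0888013939880024 tang -13.656347545347103 Fz 8.05882937159894 grip 30.00068575143814 0.059665074775608534 22.1667 [ 1.95  0.56 -0.11]
```

send_rows:
  targets: "-0.008 -0.371 0 0 0 -0.0436;-0.008 -0.371 0 0 0 -0.0436;0 -0.2 0 0 0 0;0 -0.2 0 0 0 0;0 0 0 0 0 0;0 0 0 0 0 0"

```text
clock: 22.67
position: [0.5341, -0.0712, 0.0748]
ee_rot: [179.6, -0.1, -162.8]
wrist_force: [-5.7, 15.4, 10.7]
opening: 0.0595
grasp_force: 30.0
```

```bash
python3 -c "from h import *; armst()"
```

```text
ang 49.2370263376074 rad 84.37248753512348 yawturn 49.945066165002174 F radial 1.035001045783365 tang -16.3696159745297 Fz 10.697459188579732 grip 30.001147091388702 0.059547283308173465 22.6667 [ 2.04  0.83 -0.02]
```

send_rows:
  targets: "0 -0.1 -0.05 0 0 0;0 -0.1 0 0 0 0;0 0 0 0 0 0;0 0 0 0 0 0"

```text
clock: 23.0
position: [0.5345, -0.0725, 0.0748]
ee_rot: [179.5, -0.1, -162.7]
wrist_force: [-4.4, 15.8, 7.8]
opening: 0.0598
grasp_force: 30.0
```

send_rows:
  targets: "0 -0.1 0 0 0 0;0 -0.1 0 0 0 0;0 0 0 0 0 0;0 0 0 0 0 0"

```text
clock: 23.33
position: [0.5345, -0.0726, 0.0747]
ee_rot: [179.3, -0.1, -162.8]
wrist_force: [-6.6, 21.4, 9.0]
opening: 0.0594
grasp_force: 30.0
```

```bash
python3 -c "from h import *; armst()"
```

```text
ang 50.241745686290955 rad 84.4178967670012 yawturn 49.940174491131216 F radial -0.1447325106395354 tang -22.44028078982261 Fz 8.968959199932133 grip 30.000606179237366 0.05942363491745836 23.3333 [ 3.27  0.75 -0.02]
```

send_rows:
  targets: "0 -0.03 0 0 0 0;0 0 0 0 0 0;0 0 0 0 0 0;0 0 0 0 0 0;0 0 0 0 0 0;0 0 0 0 0 0;0 0 0 0 0 0;0 0 0 0 0 0;0 0 0 0 0 0;0 0 0 0 0 0;0 0 0 0 0 0;0 0 0 0 0 0;0 0 0 0 0 0"

```text
clock: 24.42
position: [0.5345, -0.0726, 0.0747]
ee_rot: [179.3, -0.1, -162.8]
wrist_force: [-5.6, 21.9, 10.1]
opening: 0.0596
grasp_force: 30.0
```

Run:
```python
from h import *
armst(); s=grab("scene")
cv2.imwrite("pics/s6.png",cv2.resize(s["color"][130:290,140:360],None,fx=3.5,fy=3.5)[:,:,::-1])
```

```text
ang 50.238912562859724 rad 84.44785596189139 yawturn 49.94843377722739 F radial -1.2988979142234074 tang -22.59401888224718 Fz 10.097190972563432 grip 30.000633001327515 0.059552172620803166 24.4167 [ 3.31  0.8  -0.02]
```

View pics/s6.png

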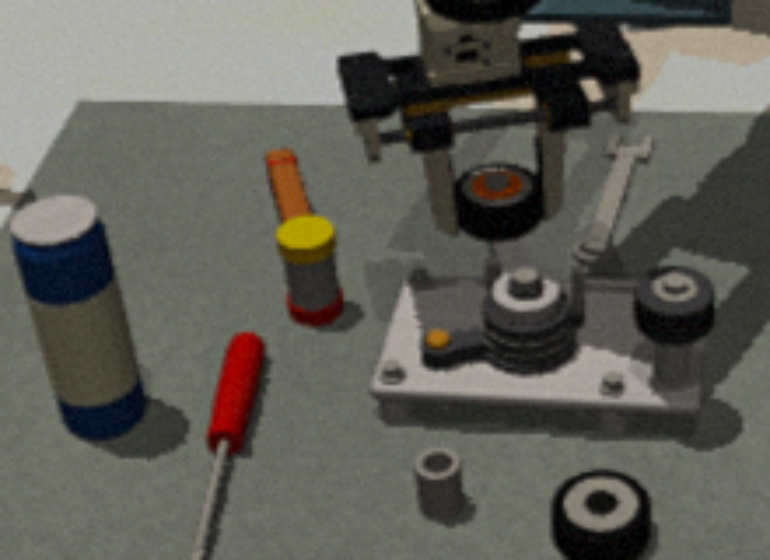

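The final view shows the pin head flush on its ear at crop (438,340) and the mallet standing at (312,270). The fingers hold the pulley at (497,200) with the arm on its stop.

```bash
python3 -c "from plant import arm; print(arm.hand_in())"
```

```text
the job is handed in; nothing more can be done
None
```

The pin is driven home, the mallet stands upright beside the bracket, and the gripper is holding the pulley arm against its wound stop; the job was handed in at about 24 s, with no verdict returned.

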